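# Put three mixed-up reagent bottles back on their colour-coded staining stations

## Robot

A 6-joint arm with a two-finger parallel gripper is mounted at the origin on a cart in front of the work surface, level with it; the furniture and walls round the work are solid. World frame = base frame: x ahead of the robot, y to its left, z up, the work surface at z = 0. Lengths are in m, angles in degrees, forces in N, time in s.
With the tool pointing down it reaches from about 0.375 to 0.9 m from the base axis. Payload 3.1 kg.
Tool frame: the origin (TCP) lies at the very end of the fingers, on their centre line; the grasp point (between the pads) lies 19 mm behind it; z points along the fingers, y is the direction in which the jaws open and shut (so a half turn about z gives the same grasp; the last joint's range is limited). The gripper opens to 87 mm and grips with 3 to 60 N. Pads are 19 mm wide; open, the fingers measure 117 mm over their backs; the gripper's body (75 mm by 190 mm) begins 51 mm behind the grasp point.
Start: joints at [59.215, 30.224, 82.088, -0, 67.689, -10.227], TCP at [0.219, 0.585, 0.223] pointing down, gripper open.
Joint ranges: [-176.69, 176.69], [-43.24, 126.21], [12.49, 139.97], [-82, 262], [0, 151.66], [-163.58, 163.58]. Speed limits (degrees/s): [159.86, 159.86, 180, 180, 180, 180].

## Interface

Orientations are given as a 3x3 rotation matrix whose columns are the frame's x, y, z axes.
In Python, from rig import bot gives the robot as it stands. The module is installed in compiled form; this text tells all that it offers.
- The arm moves only by the tool play_rows, never from a script. Its argument "targets" is a list of rows, each a list of 7 numbers: the closure, from 0 (fully open) to 1 (shut), then the shift along the world's x, y, z in m, then the turn, a rotation vector about the world's x, y, z in rad. A call has 1 to 12 rows; each row shifts and turns the commanded pose from where the row before left it; what a row does not reach is not made up. A row lasts 1/8 s, in which the tool goes at most 62.5 mm and 10.7 degrees, less where a joint would pass 70% of its speed; a pose out of reach is approached as far as the arm can. A call with a gripper value outside its range is refused whole. The fingers move at their own pace and stop on an object; the grip force is fixed at half the most. Time passes only in rows, so rows that do not move let the fingers close. It gives the time, the measured TCP pose, the force and the opening at its end, in the units of the state.
- bot.read_state(): the state, without advancing time (a new reading comes with each control period).
- bot.capture(name): name is "scene" or "top" or "wrist"; returns the picture (480x640x3 uint8, blue, green, red); there is no depth.
- bot.get_calibration(name): a dict with "fx", "fy", "cx", "cy" (pixels), "k1" (the pictures are not rectified: a ray, as slopes to the right and down, at radius r is drawn at 1 + k1 r^2 times it, then the intrinsics apply), "R" (3x3) and "t" (3): a world point X has camera coordinates R X + t. Camera axes: x right, y down, z forward; pixel columns grow to the right and rows downward; lengths in m; the calibration is good to about 2 mm. A picture is of the moment at which its call begins: read the wrist's pose just before it. get_calibration takes no time and is no camera call; for the wrist camera it gives the pose at the moment of the call.
- bot.hand_in(): hands the job in, once; it reports no verdict.
The state is a dict: "time_s": time; "joint_positions": joint angles; "qvel": joint speeds; "tau": joint torques, N m; "position": TCP position; "tcp_rot": TCP orientation; "force": force on the tool from outside, world axes, zero at the start; "moment": the same for the moment, N m; "opening": opening from 0.0 (shut) to 1.0 (fully open).
Only numpy, scipy, OpenCV 4.12 (cv2) and the standard library are available. Lean on these libraries where they do the work, as an engineer would, in place of code of your own. Each camera call takes 0.05 s, during which the arm holds its last target. There are 200 camera calls.

## Task

The three reagent bottles of the staining tray stand in each other's stations: move every bottle into the station whose collar has the colour of the bottle's cap (red, blue, black), upright on the floor of the cup, and leave the white spare station empty again at the end. They may drip, so on the way park a bottle only in the white spare station, never on the bare bench, keep the bottles upright and set them down without dropping them. Leave the flask, the spirit lamp and the vial beside the tray where they are.

Things in the scene. Friction and masses are not known exactly. Their poses are not given: they have to be found in the camera images.
- ethanol_bottle: Clear reagent bottle with a RED screw cap, loose, 0.35 kg more or less. Body diameter 62 mm up to 105 mm, shoulder above it, cap diameter 37 mm from 123 to 154 mm above the origin (the cap is tight: good to grip from above). Origin: centre of the underside; z up the bottle. At the start it stands in a station that is not its own.
- buffer_bottle: Clear reagent bottle with a BLUE screw cap, loose, about 0.3 kg. Body diameter 58 mm up to 90 mm, cap diameter 37 mm from 103 to 132 mm above the origin (tight, good to grip). Origin: centre of the underside; z up the bottle. At the start it stands in a station that is not its own.
- stain_bottle: Amber-brown, slimmer reagent bottle with a BLACK screw cap, loose, about 0.17 kg. Body diameter 47 mm up to 78 mm, cap diameter 30 mm from 92 to 116 mm above the origin (tight, good to grip). Origin: centre of the underside; z up the bottle. At the start it stands in a station that is not its own.
- station_red: Bottle station fixed in a steel drip tray: white foot 96 x 96 mm, round cup 92 mm wide outside, bore 78 mm, cup floor 10 mm and rim 30 mm above its origin (centre of the underside, 3 mm above the bench; z up). Four stations stand in one row, in any order, 100 mm apart, along their common y axis. Its collar is RED: place of the red-capped bottle.
- station_blue: Bottle station fixed in a steel drip tray: white foot 96 x 96 mm, round cup 92 mm wide outside, bore 78 mm, cup floor 10 mm and rim 30 mm above its origin (centre of the underside, 3 mm above the bench; z up). Four stations stand in one row, in any order, 100 mm apart, along their common y axis. Its collar is BLUE: place of the blue-capped bottle.
- station_black: Bottle station fixed in a steel drip tray: white foot 96 x 96 mm, round cup 92 mm wide outside, bore 78 mm, cup floor 10 mm and rim 30 mm above its origin (centre of the underside, 3 mm above the bench; z up). Four stations stand in one row, in any order, 100 mm apart, along their common y axis. Its collar is BLACK: place of the black-capped brown bottle.
- station_spare: Bottle station fixed in a steel drip tray: white foot 96 x 96 mm, round cup 92 mm wide outside, bore 78 mm, cup floor 10 mm and rim 30 mm above its origin (centre of the underside, 3 mm above the bench; z up). Four stations stand in one row, in any order, 100 mm apart, along their common y axis. All WHITE, collar too: the spare station, empty at the start.
- flask: Conical glass flask with a plug, base 66 mm, 126 mm high, loose bystander behind the tray. Origin: centre of the underside.
- spirit_lamp: Round glass spirit lamp with pale blue filling, 67 mm wide, 79 mm high, loose bystander behind the tray. Origin: centre of the underside.
- vial: Small amber vial with a white cap, 27 mm wide, 58 mm high, loose bystander in front of the tray. Origin: centre of the underside.
Mind the look-alikes: they are no part of the job. Leave any turquoise or yellow look-alike of the ethanol_bottle alone.

How it is judged:
By the outcome, as a careful person would: the job done as asked, in the order asked, and still so for the second after the job is handed in, with the robot touching nothing.
It also fails if it takes over 115 s, if anything falls off the work surface, if the arm or the gripper's body presses on something with over 40 N, if the wrist force passes 120 N, or if a joint passes its speed limit or range.

## Working session

There is one attempt and no reset: what is moved stays moved. The work goes in short steps, Python scripts to look and compute and a tool call to move; the robot and the scene stay as the last step left them, time stands still between calls to the robot, and variables do not carry over. Pictures are saved under pics/ and viewed, about 12 in all and at most 16, crops included, and the job is handed in when it is done.

Besides the shell and the picture viewer there is one more tool, called after "Emit:" as a command line: name --pt "numbers of a row" for each row, then --argument value for the rest. play_rows: Moves the arm, as the interface text tells. Its arguments: {"type":"object","properties":{"targets":{"type":"array","items":{"type":"array","items":{"type":"number"}}}},"required":["targets"]}

```bash
mkdir -p pics && python3 - <<'E'
from rig import bot
import cv2
for n in("scene","top"):
    cv2.imwrite(f"pics/{n}0.png",bot.capture(n))
    c=bot.get_calibration(n); print(n,c)
s=bot.read_state(); print(s["time_s"],s["position"],s["tcp_rot"],s["opening"],s["force"])
E
```

```text
scene {'fx': 592.4155261578084, 'fy': 592.4155261578084, 'cx': 330.9547939545151, 'cy': 239.6239905132811, 'k1': -0.018296604008420474, 'R': array([[ 0.61432284, -0.78903133,  0.00608246],
       [-0.48037484, -0.38010269, -0.79041885],
       [ 0.6259772 ,  0.48265049, -0.61253657]]), 't': array([-0.35316803,  0.31055678,  0.78912108])}
top {'fx': 559.9223317820744, 'fy': 559.9223317820744, 'cx': 321.9238556630497, 'cy': 237.60113454413468, 'k1': -0.1395034128700629, 'R': array([[ 0.01159117, -0.99951871, -0.02877479],
       [-0.98939299, -0.00729708, -0.1450802 ],
       [ 0.1448004 ,  0.03015123, -0.98900139]]), 't': array([0.00978929, 0.58125559, 0.90535814])}
0.1 [0.21908938 0.58461483 0.22163784] [[-9.36326729e-01  3.51128598e-01 -9.81938052e-04]
 [ 3.51129839e-01  9.36325143e-01 -1.74999983e-03]
 [ 3.04938299e-04 -1.98335937e-03 -9.99997987e-01]] 1.0012740853703346 [-0.03109675 -0.63695438 -0.08809926]
```

View pics/scene0.png

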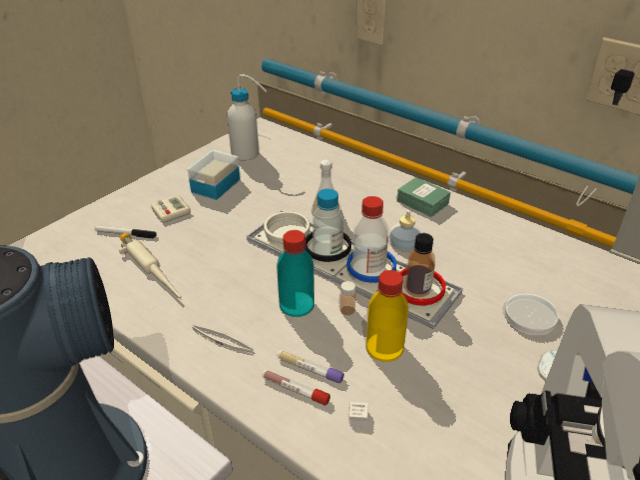

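View pics/top0.png

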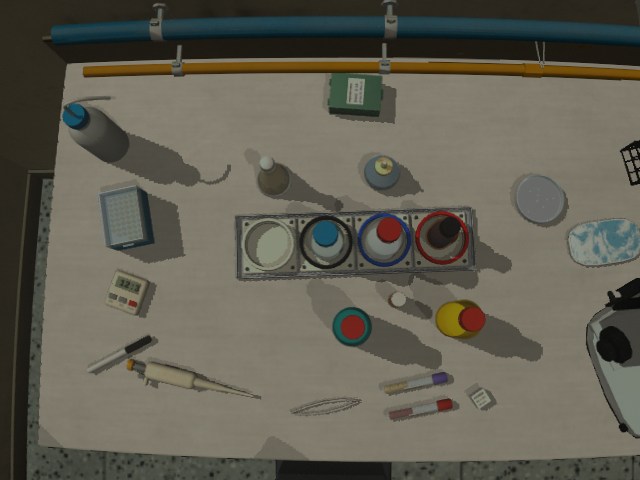

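Top view: the row from left (+y) is spare, white collar (269,244); black collar with the blue-capped bottle (326,241); blue collar with the red-capped clear bottle (385,239); red collar with the brown bottle (441,236). The teal (352,326) and yellow (460,320) bottles with red caps are look-alikes outside the tray. Next I measure.

```bash
cat > h.py <<'E'
from rig import bot
import numpy as np, cv2
def ray(c,u,v):
    d=np.array([-0.0,0]); p=np.array([(u-c["cx"])/c["fx"],(v-c["cy"])/c["fy"]]); q=p.copy()
    for _ in range(20): q=p/(1+c["k1"]*(q@q))
    R=np.array(c["R"]); return -R.T@np.array(c["t"]), R.T@np.array([q[0],q[1],1])
def at(c,u,v,z):
    o,d=ray(c,u,v); return o+d*(z-o[2])/d[2]
def proj(c,X):
    x=np.array(c["R"])@np.array(X)+np.array(c["t"]); s=x[:2]/x[2]; s=s*(1+c["k1"]*(s@s))
    return s[0]*c["fx"]+c["cx"], s[1]*c["fy"]+c["cy"]
def tri(a,b):
    (o1,d1),(o2,d2)=a,b; M=np.array([d1,-d2]).T
    s=np.linalg.lstsq(M,o2-o1,rcond=None)[0]; p,q=o1+s[0]*d1,o2+s[1]*d2
    return (p+q)/2,np.linalg.norm(p-q)
E
python3 - <<'E'
from h import *
c=bot.get_calibration("top")
for n,u,v,z in [("spare",269,244,.033),("black",326,241,.033),("blue",385,239,.033),("red",441,236,.033),
 ("buffer cap",325,232,.145),("eth cap",389,229,.167),("stain cap",448,227,.129),
 ("flask",266,162,.126),("lamp",383,164,.079),("vial",398,299,.058),("teal",353,327,.154),("yellow",472,318,.154)]:
    print(n,at(c,u,v,z).round(3))
im=cv2.imread("pics/top0.png")
cv2.imwrite("pics/crop.png",cv2.resize(im[150:350,220:500],None,fx=2.8,fy=2.8,interpolation=cv2.INTER_CUBIC))
E
```

```text
spare [0.571 0.106 0.033]
black [0.577 0.009 0.033]
blue [ 0.581 -0.092  0.033]
red [ 0.587 -0.188  0.033]
buffer cap [0.575 0.008 0.145]
eth cap [ 0.576 -0.087  0.167]
stain cap [ 0.586 -0.182  0.129]
flask [0.689 0.103 0.126]
lamp [ 0.7   -0.086  0.079]
vial [ 0.478 -0.111  0.058]
teal [ 0.433 -0.035  0.154]
yellow [ 0.447 -0.21   0.154]
```

View pics/crop.png

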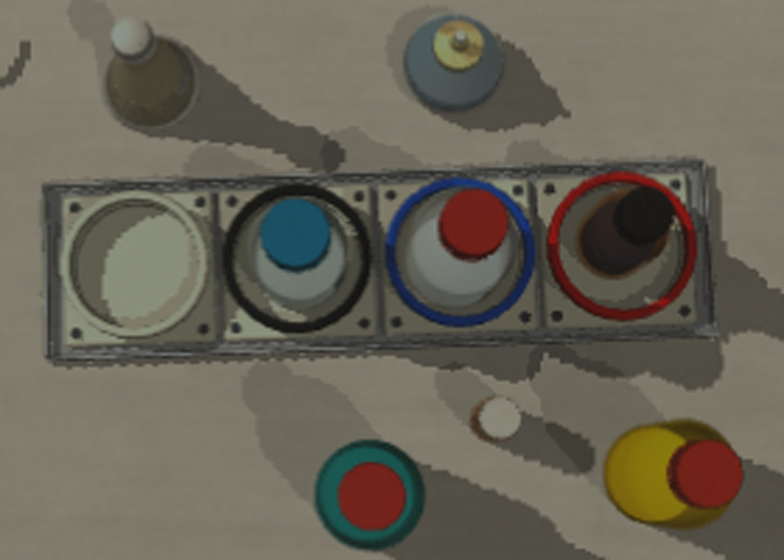

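The crop confirms which bottle is which, and the sizes and spacing fit (collars about 98 mm apart, tray yaw about 3°). Plan: stain→spare, ethanol→red, buffer→blue, stain→black, with the jaws across the row. First I move over the row for a wrist view.

Emit:
play_rows --pt "0 0.023 -0.053 0.007 0 0 -0.0966" --pt "0 0.023 -0.053 0.007 0 0 -0.0966" --pt "0 0.023 -0.053 0.007 0 0 -0.0966" --pt "0 0.023 -0.053 0.007 0 0 -0.0966" --pt "0 0.023 -0.053 0.007 0 0 -0.0966" --pt "0 0.023 -0.053 0.007 0 0 -0.0966" --pt "0 0.023 -0.053 0.007 0 0 -0.0966" --pt "0 0.023 -0.053 0.007 0 0 -0.0966" --pt "0 0.023 -0.053 0.007 0 0 -0.0966" --pt "0 0.023 -0.053 0.007 0 0 -0.0966" --pt "0 0.023 -0.053 0.007 0 0 -0.0966" --pt "0 0.023 -0.053 0.007 0 0 -0.0966"

```text
time_s: 1.6
position: [0.4956, -0.0526, 0.3065]
tcp_rot: [[-0.049, 0.999, -0.0], [0.999, 0.049, 0.0], [0.0, -0.0, -1.0]]
force: [1.7, 0.7, -0.3]
opening: 0.999
```

```bash
python3 - <<'E'
from h import *
s=bot.read_state();c=bot.get_calibration("wrist")
cv2.imwrite("pics/w1.png",bot.capture("wrist")); np.save("w1.npy",c)
print(s["position"],s["tcp_rot"].round(3),s["joint_positions"]); print("cam",-c["R"].T@c["t"],c["R"].round(2))
t=bot.get_calibration("top")
P={}
for n,u,v in [("spare",267.9,244.3),("black",326.1,242.1),("blue",384.3,239.6),("red",442.1,237.5)]:
    P[n]=at(t,u,v,.033); print(n,P[n].round(4),proj(c,P[n]))
for n,u,v,z in [("buf",325.4,233.2,.145),("eth",388.9,229.3,.167),("stain",450,226.4,.129)]:
    X=at(t,u,v,z);print(n,X.round(4),proj(c,X))
E
```

```text
[ 0.49564588 -0.05261333  0.30654883] [[-0.049  0.999 -0.   ]
 [ 0.999  0.049  0.   ]
 [ 0.    -0.    -1.   ]] [-1.89386356e+01  1.47423191e+01  9.34745229e+01  1.96066656e-02
  7.18089751e+01 -2.17560562e+01]
cam [0.49151898 0.02545751 0.47055796] [[ 1.    0.05 -0.  ]
 [ 0.05 -0.96  0.28]
 [ 0.01 -0.28 -0.96]]
spare [0.5702 0.1081 0.033 ] (np.float64(399.54938098274386), np.float64(25.98141593576696))
black [0.5748 0.0084 0.033 ] (np.float64(393.0821830357654), np.float64(137.26020911383694))
blue [ 0.5799 -0.0909  0.033 ] (np.float64(387.99942572127895), np.float64(234.03176731765066))
red [ 0.5842 -0.1901  0.033 ] (np.float64(382.96757132836586), np.float64(319.314131100909))
buf [0.5729 0.007  0.145 ] (np.float64(418.3350452638189), np.float64(146.51670538574095))
eth [ 0.576  -0.0868  0.167 ] (np.float64(414.3869638076457), np.float64(275.7046146364224))
stain [ 0.5874 -0.1848  0.129 ] (np.float64(404.4082417770254), np.float64(362.70109088684876))
```

View pics/w1.png

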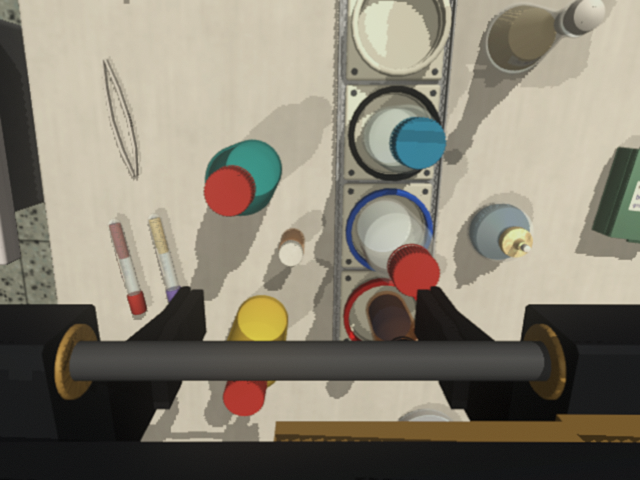

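The wrist view agrees with the top view to about 4 px: blue cap (418,143), red cap (414,271), black collar (395,133), blue collar (389,230). The black cap is hidden by the gripper bar. I'll refine the caps by fitting projected cap cylinders over the three cameras.

```bash
cat >> h.py <<'E'
from scipy.optimize import least_squares
def hullc(c,x,y,d,z0,z1):
    a=np.linspace(0,2*np.pi,40); pts=[proj(c,(x+d/2*np.cos(t),y+d/2*np.sin(t),z)) for t in a for z in(z0,z1)]
    h=cv2.convexHull(np.float32(pts)); m=cv2.moments(h); x0=h.reshape(-1,2)
    return np.array([m["m10"]/m["m00"],m["m01"]/m["m00"]]),m["m00"]
def blob(im,col,guess,r=28):
    h,s,v=cv2.split(cv2.cvtColor(im,cv2.COLOR_BGR2HSV).astype(int))
    M={"red":((h<8)|(h>172))&(s>150)&(v>60),"blue":(h>95)&(h<112)&(s>120),"black":(v<48)}[col].astype(np.uint8)
    n,l,st,ce=cv2.connectedComponentsWithStats(M); ok=[i for i in range(1,n) if st[i,4]>60 and np.hypot(*(ce[i]-guess))<r]
    i=max(ok,key=lambda i:st[i,4]); return ce[i],st[i,4]
CAP={"eth":("red",.037,.136,.167),"buf":("blue",.037,.116,.145),"stain":("black",.030,.105,.129)}
E
python3 - <<'E'
from h import *
V=[("top",bot.get_calibration("top"),cv2.imread("pics/top0.png")),("scene",bot.get_calibration("scene"),cv2.imread("pics/scene0.png")),("wrist",np.load("w1.npy",allow_pickle=True).item(),cv2.imread("pics/w1.png"))]
for n,g in [("buf",(.573,.007)),("eth",(.576,-.087)),("stain",(.5874,-.1848))]:
    col,d,a,b=CAP[n]; obs=[]
    for vn,c,im in V:
        if n=="stain" and vn=="wrist":continue
        p,ar=hullc(c,*g,d,a,b)
        try:q,A=blob(im,col,p)
        except Exception as e: print(n,vn,"none");continue
        print(n,vn,p.round(1),q.round(1),round(ar),A); obs.append((c,q))
        r=least_squares(lambda x:hullc(c,*x,d,a,b)[0]-q,g); print("   single",r.x.round(4))
    r=least_squares(lambda x:np.concatenate([hullc(c,*x,d,a,b)[0]-q for c,q in obs]),g); print(n,r.x.round(4),r.fun.round(1))
E
```

```text
buf top [325.6 234.3] [325.2 233. ] 519 486
   single [0.5751 0.0077]
buf scene [327.7 200.7] [327.4 197.9] 456 305
   single [0.5798 0.013 ]
buf wrist [415.4 145.2] [419.4 142.5] 2304 2065
   single [0.5758 0.0091]
buf [0.5759 0.009 ] [-0.9 -0.5  0.4  1.7  0.1  0.1]
eth top [388.3 230.7] [388.9 229. ] 565 444
   single [ 0.5785 -0.0879]
eth scene [372.  208.8] [372.  206.1] 530 356
   single [ 0.5827 -0.0825]
eth wrist [410.7 269.9] [402.4 277.7] 2400 2268
   single [ 0.5703 -0.0938]
eth [ 0.5723 -0.0917] [ 2.6  4.1  1.   4.6  2.9 -2.4]
stain top [448.7 227.6] [443.5 232.2] 356 714
   single [ 0.5801 -0.1766]
stain scene [422.7 243.3] [423.4 243.1] 357 284
   single [ 0.5887 -0.1854]
stain [ 0.5832 -0.18  ] [ 2.1 -2.  -4.5  0.3]
```

Emit:
play_rows --pt "0 0.023 -0.033 -0.015 0 0 0" --pt "0 0.023 -0.033 -0.015 0 0 0" --pt "0 0.023 -0.033 -0.015 0 0 0" --pt "0 0.023 -0.033 -0.015 0 0 0" --pt "0 0 0 0 0 0 0" --pt "0 0 0 -0.03 0 0 0" --pt "0 0 0 -0.03 0 0 0" --pt "0 0 0 0 0 0 0"

```text
time_s: 2.65
position: [0.5851, -0.1809, 0.1844]
tcp_rot: [[-0.054, 0.999, -0.006], [0.999, 0.054, 0.003], [0.004, -0.006, -1.0]]
force: [0.3, -0.2, 0.5]
opening: 0.999
```

```bash
python3 - <<'E'
from h import *
s=bot.read_state();print(s["position"])
a=bot.capture("scene")[150:350,300:520];b=bot.capture("wrist")
cv2.imwrite("pics/m1.png",np.hstack([cv2.resize(a,(440,400)),cv2.resize(b,None,fx=.55,fy=.55)[:, :352] if 0 else cv2.resize(b,(360,400))]))
E
```

```text
[ 0.58507646 -0.18085472  0.18440616]
```

View pics/m1.png

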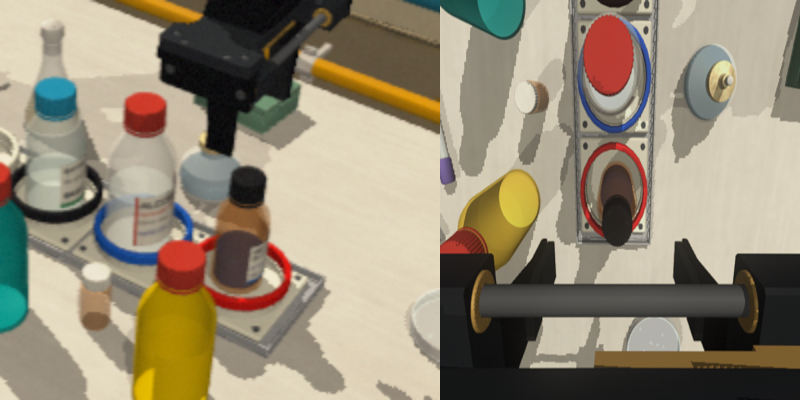

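The pictures show the stain bottle upright in the red collar, with its black cap at about wrist (315,262). I fit its position from here.

```bash
python3 - <<'E'
from h import *
s=bot.read_state();c=bot.get_calibration("wrist");im=bot.capture("wrist")
print(s["time_s"],s["position"],s["qvel"].round(2) if hasattr(s["qvel"],"round") else s["qvel"])
for n,g in [("stain",(.5874,-.1848)),("eth",(.579,-.086))]:
    col,d,a,b=CAP[n];p,ar=hullc(c,*g,d,a,b);q,A=blob(im,col,p,50)
    r=least_squares(lambda x:hullc(c,*x,d,a,b)[0]-q,g); print(n,p,q,ar,A,r.x.round(4))
for n,X in dict(red=(.586,-.189,.033),blue=(.582,-.089,.033)).items(): print(n,proj(c,X))
E
```

```text
2.75 [ 0.58750917 -0.18220576  0.18729285] [-0.08 -0.92 -1.36 -0.09 -0.33 -0.  ]
stain [309.85808378 262.25462224] [312.12329833 262.33450019] 2730.4207797076087 2571 [ 0.5887 -0.1848]
eth [302.24722379  65.21678557] [296.42673797  64.15859435] 7253.4355596790265 6545 [ 0.5767 -0.0857]
red (np.float64(307.698671302605), np.float64(230.23212357196303))
blue (np.float64(309.49540716083686), np.float64(92.12331203866532))
```

Emit:
play_rows --pt "0 0.001 -0.002 -0.025 0 0 0" --pt "0 0 0 -0.025 0 0 0" --pt "0 0 0 -0.02 0 0 0" --pt "0 0 0 -0.018 0 0 0" --pt "0 0 0 0 0 0 0" --pt "1 0 0 0 0 0 0" --pt "1 0 0 0 0 0 0" --pt "1 0 0 0 0 0 0" --pt "1 0 0 0 0 0 0" --pt "1 0 0 0 0 0 0" --pt "1 0 0 0 0 0 0" --pt "1 0 0 0 0 0 0"

```text
time_s: 4.3
position: [0.5886, -0.1848, 0.0985]
tcp_rot: [[-0.053, 0.999, 0.0], [0.999, 0.053, -0.0], [-0.0, 0.0, -1.0]]
force: [1.3, -0.2, -0.9]
opening: 0.335
```

Emit:
play_rows --pt "1 0 0 0.015 0 0 0" --pt "1 0 0 0.03 0 0 0" --pt "1 0 0 0.03 0 0 0" --pt "1 0 0 0.03 0 0 0" --pt "1 0 0 0.03 0 0 0" --pt "1 0 0 0.03 0 0 0" --pt "1 0 0 0.025 0 0 0" --pt "1 0 0 0 0 0 0"

```text
time_s: 5.3
position: [0.5895, -0.1853, 0.2914]
tcp_rot: [[-0.053, 0.999, 0.005], [0.999, 0.053, -0.003], [-0.003, 0.005, -1.0]]
force: [-0.2, -0.5, -2.5]
opening: 0.334
```

Emit:
play_rows --pt "1 -0.001 0.012 0 0 0 0" --pt "1 -0.0015 0.027 0 0 0 0" --pt "1 -0.0018 0.032 0 0 0 0" --pt "1 -0.0018 0.032 0 0 0 0" --pt "1 -0.0018 0.032 0 0 0 0" --pt "1 -0.0018 0.032 0 0 0 0" --pt "1 -0.0018 0.032 0 0 0 0" --pt "1 -0.0018 0.032 0 0 0 0" --pt "1 -0.0015 0.032 0 0 0 0" --pt "1 -0.001 0.022 0 0 0 0" --pt "1 -0.001 0.011 0 0 0 0" --pt "1 0 0 0 0 0 0"

```text
time_s: 6.8
position: [0.5707, 0.1118, 0.2876]
tcp_rot: [[-0.054, 0.999, -0.002], [0.999, 0.054, -0.0], [-0.0, -0.002, -1.0]]
force: [-0.2, 0.6, -2.9]
opening: 0.333
```

```bash
python3 - <<'E'
from h import *
s=bot.read_state();c=bot.get_calibration("wrist")
print(s["position"],s["opening"],s["force"])
a=bot.capture("top")[130:330,200:500];b=bot.capture("scene")[130:330,200:500]
cv2.imwrite("pics/m2.png",np.vstack([cv2.resize(a,(450,300)),cv2.resize(b,(450,300))]))
t=bot.get_calibration("top");print([np.round(proj(t,X),1) for X in [(.572,.111,.033),(.572,.111,.19)]])
E
```

```text
[0.57074835 0.11183614 0.2875812 ] 0.3334114027012533 [-0.24092847  0.58098847 -2.86558367]
[array([266.3, 243.3]), array([252.4, 228.5])]
```

View pics/m2.png

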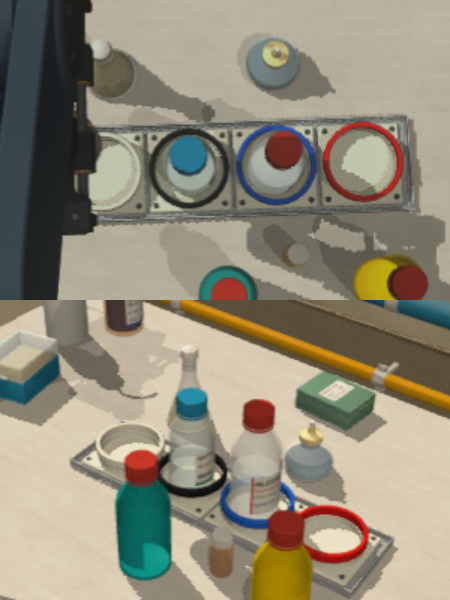

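The brown bottle hangs clear, and the red collar is empty with a clean full view. I lower it into the spare station, stopping slightly above the floor.

Emit:
play_rows --pt "1 0 0 -0.02 0 0 0" --pt "1 0 0 -0.03 0 0 0" --pt "1 0 0 -0.03 0 0 0" --pt "1 0 0 -0.03 0 0 0" --pt "1 0 0 -0.03 0 0 0" --pt "1 0 0 -0.025 0 0 0" --pt "1 0 0 -0.012 0 0 0" --pt "1 0 0 -0.008 0 0 0" --pt "1 0 0 0 0 0 0"

```text
time_s: 8.02
position: [0.5719, 0.1109, 0.1036]
tcp_rot: [[-0.052, 0.999, 0.0], [0.999, 0.052, -0.0], [-0.0, 0.0, -1.0]]
force: [0.0, 0.2, -1.2]
opening: 0.338
```

Emit:
play_rows --pt "1 0 0 -0.002 0 0 0" --pt "1 0 0 -0.002 0 0 0" --pt "1 0 0 0 0 0 0"

```text
time_s: 8.4
position: [0.5717, 0.1113, 0.0998]
tcp_rot: [[-0.053, 0.999, 0.0], [0.999, 0.053, -0.0], [-0.0, 0.0, -1.0]]
force: [0.4, -0.2, -1.3]
opening: 0.339
```

Emit:
play_rows --pt "1 0 0 -0.001 0 0 0" --pt "1 0 0 -0.001 0 0 0" --pt "1 0 0 0 0 0 0"

```text
time_s: 8.78
position: [0.5722, 0.1112, 0.0984]
tcp_rot: [[-0.053, 0.999, 0.001], [0.999, 0.053, 0.0], [-0.0, 0.001, -1.0]]
force: [-1.1, -0.2, 4.7]
opening: 0.334
```

Emit:
play_rows --pt "0.4 0 0 0 0 0 0" --pt "0 0 0 0 0 0 0" --pt "0 0 0 0 0 0 0" --pt "0 0 0 0 0 0 0" --pt "0 0 0 0.02 0 0 0" --pt "0 0 0 0.05 0 0 0" --pt "0 0 0 0.05 0 0 0" --pt "0 0 0 0 0 0 0"

```text
time_s: 9.78
position: [0.5747, 0.1113, 0.222]
tcp_rot: [[-0.053, 0.999, 0.01], [0.999, 0.053, 0.0], [-0.0, 0.01, -1.0]]
force: [0.7, -0.7, -1.7]
opening: 0.992
```

Emit:
play_rows --pt "0 0.0008 -0.03 0 0 0 0" --pt "0 0.0008 -0.035 0 0 0 0" --pt "0 0.0008 -0.035 0 0 0 0" --pt "0 0.001 -0.035 0 0 0 0" --pt "0 0.001 -0.035 0 0 0 0" --pt "0 0.001 -0.0275 0 0 0 0" --pt "0 0 0 0 0 0 0" --pt "0 0 0 -0.02 0 0 0" --pt "0 0 0 -0.03 0 0 0" --pt "0 0 0 -0.025 0 0 0" --pt "0 0 0 -0.01 0 0 0" --pt "0 0 0 0 0 0 0"

```text
time_s: 11.28
position: [0.5764, -0.0855, 0.1317]
tcp_rot: [[-0.053, 0.999, -0.002], [0.999, 0.053, 0.001], [0.001, -0.002, -1.0]]
force: [-0.2, 0.1, 0.1]
opening: 0.996
```

```bash
python3 - <<'E'
from h import *
s=bot.read_state();print(s["position"],s["force"])
b=bot.capture("scene")[130:330,200:500];w=bot.capture("wrist")
cv2.imwrite("pics/m3.png",np.vstack([cv2.resize(b,(450,300)),cv2.resize(w,(400,300))[:, :]if 0 else cv2.resize(w,(450,300))]))
E
```

```text
[ 0.57644699 -0.08545578  0.13174368] [-0.23327732  0.12751289  0.05411936]
```

View pics/m3.png

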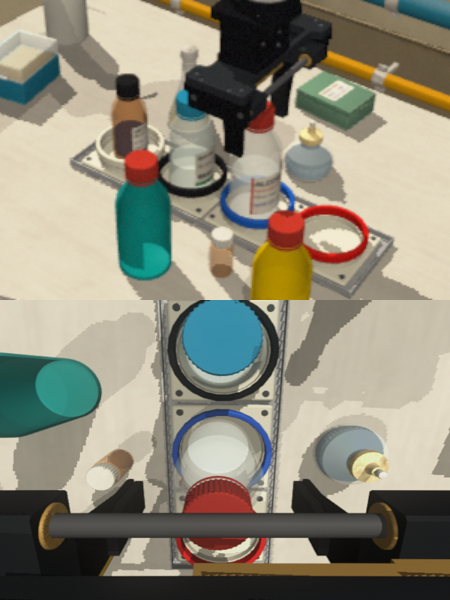

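The stain bottle is upright in the spare cup, and the red cap of the clear ethanol bottle sits between the fingers.

Emit:
play_rows --pt "1 0 0 0 0 0 0" --pt "1 0 0 0 0 0 0" --pt "1 0 0 0 0 0 0" --pt "1 0 0 0 0 0 0" --pt "1 0 0 0 0 0 0" --pt "1 0 0 0 0 0 0" --pt "1 0 0 0 0 0 0"

```text
time_s: 12.25
position: [0.5771, -0.0863, 0.1325]
tcp_rot: [[-0.053, 0.999, 0.0], [0.999, 0.053, -0.0], [-0.0, 0.0, -1.0]]
force: [0.4, 0.0, 0.0]
opening: 0.418
```

Emit:
play_rows --pt "1 0 0 0.012 0 0 0" --pt "1 0 0 0.02 0 0 0" --pt "1 0 0 0.02 0 0 0" --pt "1 0 0 0.012 0 0 0" --pt "1 0 0 0 0 0 0"

```text
time_s: 12.88
position: [0.5774, -0.0864, 0.1974]
tcp_rot: [[-0.053, 0.999, 0.002], [0.999, 0.053, -0.001], [-0.001, 0.002, -1.0]]
force: [0.3, 0.2, -4.2]
opening: 0.419
```

Emit:
play_rows --pt "1 0.001 -0.015 0 0 0 0" --pt "1 0.002 -0.025 0 0 0 0" --pt "1 0.002 -0.025 0 0 0 0" --pt "1 0.002 -0.021 0 0 0 0" --pt "1 0.001 -0.015 0 0 0 0" --pt "1 0 0 0 0 0 0" --pt "1 0 0 0 0 0 0"

```text
time_s: 13.75
position: [0.5846, -0.1866, 0.1963]
tcp_rot: [[-0.053, 0.999, -0.001], [0.999, 0.053, 0.001], [0.001, -0.001, -1.0]]
force: [-0.3, -0.1, -4.7]
opening: 0.417
```

```bash
python3 - <<'E'
from h import *
s=bot.read_state();print(s["position"],s["force"])
b=bot.capture("scene")[150:350,300:520];w=bot.capture("top")[150:350,320:540]
cv2.imwrite("pics/m4.png",np.hstack([cv2.resize(b,(396,360)),cv2.resize(w,(396,360))]))
E
```

```text
[ 0.58464869 -0.18659688  0.19634993] [-0.32184302 -0.12504512 -4.67712175]
```

View pics/m4.png

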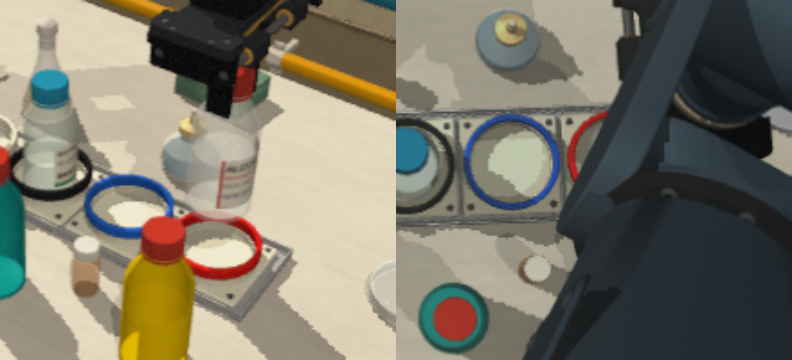

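The ethanol bottle hangs upright above the red collar. Both empty collars are visible now, so I check their centres in the pictures.

```bash
python3 - <<'E'
from h import *
t=bot.get_calibration("top");s=bot.get_calibration("scene")
print(at(t,384.4,240.6,.033),at(s,371.1,264.4,.033),at(s,421.7,286.7,.033))
def ringfit(c,im,lo,hi,g):
    m=cv2.inRange(cv2.cvtColor(im,cv2.COLOR_BGR2HSV),lo,hi); u,v=proj(c,g); k=np.zeros_like(m); cv2.circle(k,(int(u),int(v)),42,255,-1); m&=k
    p=np.argwhere(m)[:,::-1]; W=np.array([at(c,*q,.031)[:2] for q in p])
    f=lambda x: np.hypot(*(W-x[:2]).T)-x[2]
    r=least_squares(f,[*g[:2],.044],loss="soft_l1",f_scale=.002); return r.x.round(4),len(p),np.sqrt((r.fun**2).mean()).round(4)
for n,c in(("top",t),("scene",s)):
    im=bot.capture(n)
    print(n,"blue",ringfit(c,im,(112,120,30),(128,255,255),(.582,-.088,.033)))
    if n=="top":
        im=cv2.imread("pics/top0.png"); print("red0",ringfit(c,im,(172,150,60),(180,255,255),(.586,-.188,.033)),ringfit(c,im,(0,150,60),(7,255,255),(.586,-.188,.033)))
E
```

```text
[ 0.57814837 -0.09110172  0.033     ] [ 0.57267978 -0.09438963  0.033     ] [ 0.57790291 -0.19841833  0.033     ]
top blue (array([ 0.5795, -0.0903,  0.0425]), 129, np.float64(0.0018))Traceback (most recent call last):
  File "<stdin>", line 13, in <module>
  File "<stdin>", line 8, in ringfit
    return func(*args, **kwargs)
    vector_fun = VectorFunction(
        fun_wrapped,
    ...<6 lines>...
        workers=workers
    )
    self._update_fun()
    ~~~~~~~~~~~~~~~~^^
    self.f = self.fun_wrapped(xp_copy(self.x))
             ~~~~~~~~~~~~~~~~^^^^^^^^^^^^^^^^^
    return np.atleast_1d(self.fun(x))
                         ~~~~~~~~^^^
    return self.f(x, *self.args, **self.kwargs)
           ~~~~~~^^^^^^^^^^^^^^^^^^^^^^^^^^^^^^
  File "<stdin>", line 7, in <lambda>
ValueError: operands could not be broadcast together with shapes (0,) (2,)
```

Emit:
play_rows --pt "1 0 -0.0025 -0.012 0 0 0" --pt "1 0 0 -0.015 0 0 0" --pt "1 0 0 -0.012 0 0 0" --pt "1 0 0 -0.01 0 0 0" --pt "1 0 0 -0.006 0 0 0" --pt "1 0 0 -0.005 0 0 0" --pt "1 0 0 0 0 0 0"

```text
time_s: 14.78
position: [0.5849, -0.1898, 0.1363]
tcp_rot: [[-0.053, 0.999, -0.0], [0.999, 0.053, 0.0], [0.0, -0.0, -1.0]]
force: [-0.2, 0.5, -4.6]
opening: 0.414
```

Inside the bore with no side force. I lower gently to contact.

Emit:
play_rows --pt "1 0 0 -0.0015 0 0 0" --pt "1 0 0 -0.0015 0 0 0" --pt "1 0 0 -0.0005 0 0 0" --pt "1 0 0 -0.0005 0 0 0" --pt "1 0 0 0 0 0 0"

```text
time_s: 15.4
position: [0.5851, -0.1898, 0.1326]
tcp_rot: [[-0.053, 0.999, 0.0], [0.999, 0.053, -0.0], [-0.0, 0.0, -1.0]]
force: [0.5, 0.3, -4.7]
opening: 0.415
```

Emit:
play_rows --pt "1 0 0 -0.0005 0 0 0" --pt "1 0 0 -0.0005 0 0 0" --pt "1 0 0 0 0 0 0"

```text
time_s: 15.78
position: [0.5852, -0.1899, 0.1325]
tcp_rot: [[-0.053, 0.999, 0.001], [0.999, 0.053, -0.0], [-0.001, 0.001, -1.0]]
force: [-2.3, 1.1, 4.0]
opening: 0.413
```

Emit:
play_rows --pt "0.5 0 0 0 0 0 0" --pt "0 0 0 0 0 0 0" --pt "0 0 0 0 0 0 0" --pt "0 0 0 0 0 0 0" --pt "0 0 0 0.02 0 0 0" --pt "0 0 0 0.03 0 0 0" --pt "0 0 0 0.03 0 0 0" --pt "0 0 0 0 0 0 0" --pt "0 0 0 0 0 0 0"

```text
time_s: 16.9
position: [0.5844, -0.1895, 0.2107]
tcp_rot: [[-0.053, 0.999, -0.001], [0.999, 0.053, 0.001], [0.001, -0.001, -1.0]]
force: [0.5, 0.2, -0.8]
opening: 0.999
```

```bash
python3 - <<'E'
from h import *
s=bot.read_state();c=bot.get_calibration("wrist");im=bot.capture("wrist");print(s["position"],s["force"])
m=cv2.inRange(cv2.cvtColor(im,cv2.COLOR_BGR2HSV),(112,120,30),(128,255,255)); m[330:]=0
p=np.argwhere(m)[:,::-1];W=np.array([at(c,*q,.031)[:2] for q in p]);g=np.array([.58,-.089]);W=W[np.hypot(*(W-g).T)<.06]
r=least_squares(lambda x:np.hypot(*(W-x[:2]).T)-x[2],[*g,.044],loss="soft_l1",f_scale=.002);print("blue",r.x.round(4),len(W))
col,d,a,b=CAP["buf"];g=(.576,.009);p,ar=hullc(c,*g,d,a,b);q,A=blob(im,col,p,60)
r=least_squares(lambda x:hullc(c,*x,d,a,b)[0]-q,g); print("buf",p,q,ar,A,r.x.round(4))
b=bot.capture("scene")[150:350,300:520]
cv2.imwrite("pics/m5.png",np.hstack([cv2.resize(b,(396,360)),cv2.resize(im,(400,360))]))
E
```

```text
[ 0.58440921 -0.18947762  0.21065267] [ 0.49789129  0.20925069 -0.76403291]
blue [ 0.5802 -0.0899  0.0429] 1169Traceback (most recent call last):
  File "<stdin>", line 6, in <module>
  File "h.py", line 25, in blob
    i=max(ok,key=lambda i:st[i,4]); return ce[i],st[i,4]
ValueError: max() iterable argument is empty
```

The wrist and top views agree on blue: (0.580, −0.090). On to the buffer bottle.

Emit:
play_rows --pt "0 -0.001 0.02 0 0 0 0" --pt "0 -0.0015 0.035 0 0 0 0" --pt "0 -0.0015 0.035 0 0 0 0" --pt "0 -0.0015 0.035 0 0 0 0" --pt "0 -0.0015 0.035 0 0 0 0" --pt "0 -0.0015 0.0285 0 0 0 0" --pt "0 0 0.01 0 0 0 0" --pt "0 0 0 -0.02 0 0 0" --pt "0 0 0 -0.02 0 0 0" --pt "0 0 0 0 0 0 0"

```text
time_s: 18.2
position: [0.575, 0.0088, 0.1697]
tcp_rot: [[-0.053, 0.999, -0.005], [0.999, 0.053, 0.001], [0.001, -0.005, -1.0]]
force: [0.2, -0.2, 0.5]
opening: 1.0
```

```bash
python3 - <<'E'
from h import *
s=bot.read_state();im=bot.capture("wrist");print(s["position"],s["force"])
b=bot.capture("scene")[130:350,240:482]
cv2.imwrite("pics/m5.png",np.hstack([cv2.resize(b,(396,360)),cv2.resize(im,(400,360))]))
E
```

```text
[0.57496835 0.00880635 0.16973337] [ 0.21466833 -0.22626405  0.51104579]
```

View pics/m5.png

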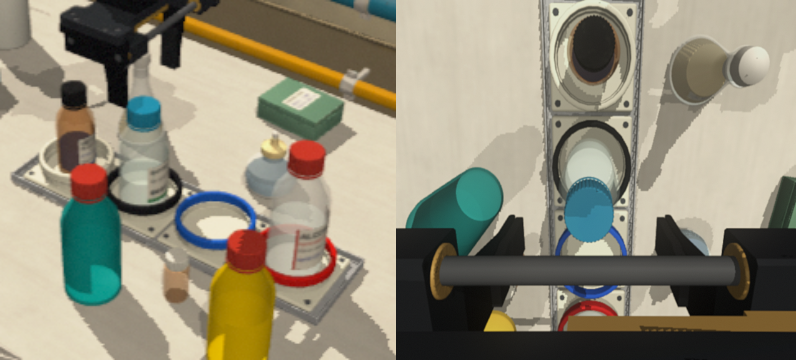

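The ethanol bottle stands in the red collar, the stain bottle in the spare, and the blue cap is centred between the fingers. Grasp.

Emit:
play_rows --pt "0 0 0 -0.02 0 0 0" --pt "0 0 0 -0.02 0 0 0" --pt "0 0 0 -0.018 0 0 0" --pt "0 0 0 0 0 0 0" --pt "1 0 0 0 0 0 0" --pt "1 0 0 0 0 0 0" --pt "1 0 0 0 0 0 0" --pt "1 0 0 0 0 0 0" --pt "1 0 0 0 0 0 0" --pt "1 0 0 0 0 0 0" --pt "1 0 0 0 0 0 0"

```text
time_s: 19.68
position: [0.576, 0.0088, 0.1135]
tcp_rot: [[-0.053, 0.999, -0.001], [0.999, 0.053, 0.0], [0.0, -0.001, -1.0]]
force: [-1.5, -1.0, 1.3]
opening: 0.417
```

Emit:
play_rows --pt "1 0 0 0.012 0 0 0" --pt "1 0 0 0.02 0 0 0" --pt "1 0 0 0.02 0 0 0" --pt "1 0 0 0.012 0 0 0" --pt "1 0 0 0 0 0 0"

```text
time_s: 20.3
position: [0.5772, 0.0086, 0.1786]
tcp_rot: [[-0.053, 0.999, 0.002], [0.999, 0.053, -0.0], [-0.001, 0.002, -1.0]]
force: [0.1, 0.3, -2.2]
opening: 0.418
```

Emit:
play_rows --pt "1 0.0005 -0.015 0 0 0 0" --pt "1 0.001 -0.025 0 0 0 0" --pt "1 0.001 -0.025 0 0 0 0" --pt "1 0.001 -0.021 0 0 0 0" --pt "1 0 -0.0128 0 0 0 0" --pt "1 0 0 0 0 0 0" --pt "1 0 0 0 0 0 0"

```text
time_s: 21.18
position: [0.5797, -0.0895, 0.1774]
tcp_rot: [[-0.053, 0.999, -0.001], [0.999, 0.053, 0.001], [0.001, -0.001, -1.0]]
force: [0.2, 0.0, -3.0]
opening: 0.414
```

Emit:
play_rows --pt "1 0 0 -0.012 0 0 0" --pt "1 0 0 -0.015 0 0 0" --pt "1 0 0 -0.012 0 0 0" --pt "1 0 0 -0.01 0 0 0" --pt "1 0 0 -0.006 0 0 0" --pt "1 0 0 -0.005 0 0 0" --pt "1 0 0 0 0 0 0"

```text
time_s: 22.05
position: [0.5799, -0.0901, 0.1173]
tcp_rot: [[-0.053, 0.999, -0.0], [0.999, 0.053, 0.0], [0.0, -0.0, -1.0]]
force: [0.6, -1.8, -2.5]
opening: 0.418
```

Emit:
play_rows --pt "1 0 0 -0.0015 0 0 0" --pt "1 0 0 -0.0015 0 0 0" --pt "1 0 0 0 0 0 0"

```text
time_s: 22.42
position: [0.58, -0.0901, 0.1146]
tcp_rot: [[-0.053, 0.999, 0.0], [0.999, 0.053, -0.0], [-0.0, 0.0, -1.0]]
force: [-0.0, 0.2, -3.1]
opening: 0.412
```

Emit:
play_rows --pt "1 0 0 -0.0005 0 0 0" --pt "1 0 0 -0.0005 0 0 0" --pt "1 0 0 -0.0005 0 0 0" --pt "1 0 0 0 0 0 0"

```text
time_s: 22.92
position: [0.5801, -0.0902, 0.1135]
tcp_rot: [[-0.053, 0.999, 0.0], [0.999, 0.053, -0.0], [-0.0, 0.0, -1.0]]
force: [-2.0, 0.2, 1.7]
opening: 0.416
```

Emit:
play_rows --pt "0.5 0 0 0 0 0 0" --pt "0 0 0 0 0 0 0" --pt "0 0 0 0 0 0 0" --pt "0 0 0 0 0 0 0" --pt "0 0 0 0.02 0 0 0" --pt "0 0 0 0.04 0 0 0" --pt "0 0 0 0.04 0 0 0" --pt "0 0 0 0 0 0 0"

```text
time_s: 23.92
position: [0.5825, -0.0909, 0.2167]
tcp_rot: [[-0.053, 0.999, 0.008], [0.999, 0.053, -0.003], [-0.003, 0.008, -1.0]]
force: [0.7, -0.2, -0.2]
opening: 0.998
```

Emit:
play_rows --pt "0 -0.001 0.02 0 0 0 0" --pt "0 -0.0014 0.035 0 0 0 0" --pt "0 -0.0014 0.035 0 0 0 0" --pt "0 -0.0014 0.035 0 0 0 0" --pt "0 -0.0014 0.035 0 0 0 0" --pt "0 -0.0014 0.0285 0 0 0 0" --pt "0 0 0.0125 0 0 0 0" --pt "0 0 0 -0.02 0 0 0" --pt "0 0 0 -0.025 0 0 0" --pt "0 0 0 0 0 0 0"

```text
time_s: 25.18
position: [0.5697, 0.1108, 0.1655]
tcp_rot: [[-0.053, 0.999, -0.007], [0.999, 0.053, -0.0], [0.0, -0.007, -1.0]]
force: [-0.4, 0.3, 0.3]
opening: 1.001
```

```bash
python3 - <<'E'
from h import *
s=bot.read_state();c=bot.get_calibration("wrist");im=bot.capture("wrist");print(s["position"],s["force"])
m=cv2.inRange(im,(0,0,0),(48,48,48));
b=bot.capture("scene")[130:350,240:482]
cv2.imwrite("pics/m6.png",np.hstack([cv2.resize(b,(396,360)),cv2.resize(im,(400,360))]))
print(hullc(c,.572,.1112,*CAP["stain"][1:]),blob(im,"black",hullc(c,.572,.1112,*CAP["stain"][1:])[0],50))
E
```

```text
[0.56965805 0.11084911 0.16545127] [-0.38654183  0.27161653  0.34579975]
(array([315.55192127, 271.19379879]), 3323.4594555997755) (array([314.44087039, 282.35690634]), np.int32(4228))
```

View pics/m6.png

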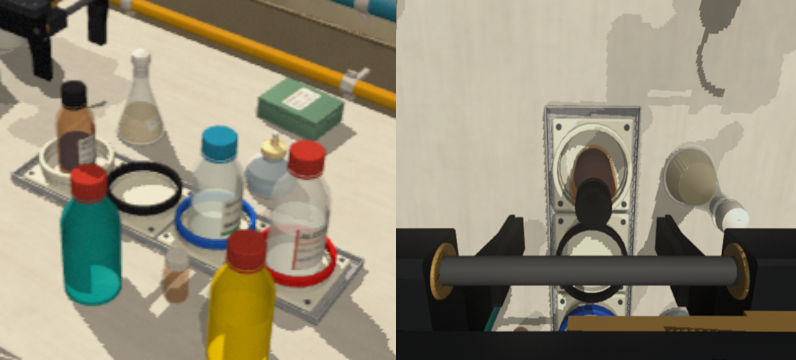

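The buffer bottle is in blue and ethanol in red. The black collar is empty and the stain cap lies between the fingers. Grasp.

Emit:
play_rows --pt "0 0 0 -0.02 0 0 0" --pt "0 0 0 -0.025 0 0 0" --pt "0 0 0 -0.0245 0 0 0" --pt "0 0 0 0 0 0 0" --pt "1 0 0 0 0 0 0" --pt "1 0 0 0 0 0 0" --pt "1 0 0 0 0 0 0" --pt "1 0 0 0 0 0 0" --pt "1 0 0 0 0 0 0" --pt "1 0 0 0 0 0 0" --pt "1 0 0 0 0 0 0"

```text
time_s: 26.65
position: [0.5721, 0.1109, 0.0985]
tcp_rot: [[-0.053, 0.999, 0.0], [0.999, 0.053, 0.0], [0.0, 0.0, -1.0]]
force: [-0.4, 0.5, 0.1]
opening: 0.333
```

Emit:
play_rows --pt "1 0 0 0.012 0 0 0" --pt "1 0 0 0.02 0 0 0" --pt "1 0 0 0.02 0 0 0" --pt "1 0 0 0.012 0 0 0" --pt "1 0 0 0 0 0 0"

```text
time_s: 27.28
position: [0.5726, 0.1109, 0.1636]
tcp_rot: [[-0.053, 0.999, 0.002], [0.999, 0.053, 0.0], [-0.0, 0.002, -1.0]]
force: [0.0, 0.5, -2.5]
opening: 0.334
```

Target is black (0.5755, 0.010).

Emit:
play_rows --pt "1 0.0005 -0.015 0 0 0 0" --pt "1 0.001 -0.025 0 0 0 0" --pt "1 0.001 -0.025 0 0 0 0" --pt "1 0.001 -0.022 0 0 0 0" --pt "1 0 -0.014 0 0 0 0" --pt "1 0 0 0 0 0 0" --pt "1 0 0 0 0 0 0"

```text
time_s: 28.15
position: [0.5752, 0.0103, 0.1623]
tcp_rot: [[-0.053, 0.999, -0.001], [0.999, 0.053, 0.001], [0.001, -0.001, -1.0]]
force: [0.2, -0.1, -2.1]
opening: 0.332
```

Emit:
play_rows --pt "1 0 0 -0.012 0 0 0" --pt "1 0 0 -0.015 0 0 0" --pt "1 0 0 -0.012 0 0 0" --pt "1 0 0 -0.01 0 0 0" --pt "1 0 0 -0.006 0 0 0" --pt "1 0 0 -0.005 0 0 0" --pt "1 0 0 0 0 0 0"

```text
time_s: 29.02
position: [0.5754, 0.0099, 0.1023]
tcp_rot: [[-0.053, 0.999, -0.0], [0.999, 0.053, 0.0], [0.0, -0.0, -1.0]]
force: [-0.8, 0.1, -2.0]
opening: 0.334
```

Emit:
play_rows --pt "1 0 0 -0.0015 0 0 0" --pt "1 0 0 -0.0015 0 0 0" --pt "1 0 0 -0.0005 0 0 0" --pt "1 0 0 0 0 0 0"

```text
time_s: 29.52
position: [0.5755, 0.0099, 0.0991]
tcp_rot: [[-0.053, 0.999, 0.0], [0.999, 0.053, 0.0], [0.0, 0.0, -1.0]]
force: [0.8, -0.1, -1.4]
opening: 0.335
```

Emit:
play_rows --pt "1 0 0 -0.0005 0 0 0" --pt "1 0 0 -0.0005 0 0 0" --pt "1 0 0 0 0 0 0"

```text
time_s: 29.9
position: [0.5758, 0.0099, 0.0985]
tcp_rot: [[-0.053, 0.999, 0.001], [0.999, 0.053, -0.0], [-0.0, 0.001, -1.0]]
force: [-0.8, 0.2, 1.9]
opening: 0.335
```

Contact. I release, lift, and back off to the left at height for a clear view.

Emit:
play_rows --pt "0.5 0 0 0 0 0 0" --pt "0 0 0 0 0 0 0" --pt "0 0 0 0 0 0 0" --pt "0 0 0 0 0 0 0" --pt "0 0 0 0.02 0 0 0" --pt "0 0 0 0.04 0 0 0" --pt "0 0 0 0.04 0 0 0" --pt "0 0 0 0.04 0 0 0" --pt "0 0 0 0.04 0 0 0" --pt "0 0 0 0 0 0 0"

```text
time_s: 31.15
position: [0.5777, 0.0096, 0.2818]
tcp_rot: [[-0.053, 0.999, 0.008], [0.999, 0.053, -0.001], [-0.002, 0.008, -1.0]]
force: [0.9, 0.1, -0.0]
opening: 1.005
```

Emit:
play_rows --pt "0 -0.01 0.03 0 0 0 0" --pt "0 -0.02 0.045 0 0 0 0" --pt "0 -0.02 0.045 0 0 0 0" --pt "0 -0.02 0.045 0 0 0 0" --pt "0 -0.02 0.045 0 0 0 0" --pt "0 -0.02 0.045 0 0 0 0" --pt "0 -0.02 0.045 0 0 0 0" --pt "0 -0.01 0.03 0 0 0 0" --pt "0 0 0 0 0 0 0" --pt "0 0 0 0 0 0 0"

```text
time_s: 32.4
position: [0.4353, 0.3391, 0.2771]
tcp_rot: [[-0.053, 0.999, -0.001], [0.999, 0.053, -0.001], [-0.001, -0.002, -1.0]]
force: [-0.3, -0.1, 0.2]
opening: 1.001
```

```bash
python3 - <<'E'
from h import *
s=bot.read_state();print(s["time_s"],s["position"],s["force"])
T=bot.capture("top");S=bot.capture("scene");t=bot.get_calibration("top")
cv2.imwrite("pics/fin.png",np.hstack([cv2.resize(S[130:350,230:482],(398,348)),cv2.resize(T[140:350,225:505],(398,300)) if 0 else cv2.resize(T[140:350,225:505],(400,348))]))
for n,g in(("buf",(.580,-.090)),("eth",(.585,-.19))):
    col,d,a,b=CAP[n];p,_=hullc(t,*g,d,a,b);print(n,p,blob(T,col,p,25))
E
```

```text
32.4 [0.43525718 0.33910145 0.27713171] [-0.32002975 -0.13672715  0.20707576]
buf [388.98774264 230.30993499] (array([390.99333333, 229.07333333]), np.int32(600))
eth [456.66147776 225.36943564] (array([458.27191011, 224.18426966]), np.int32(445))
```

View pics/fin.png

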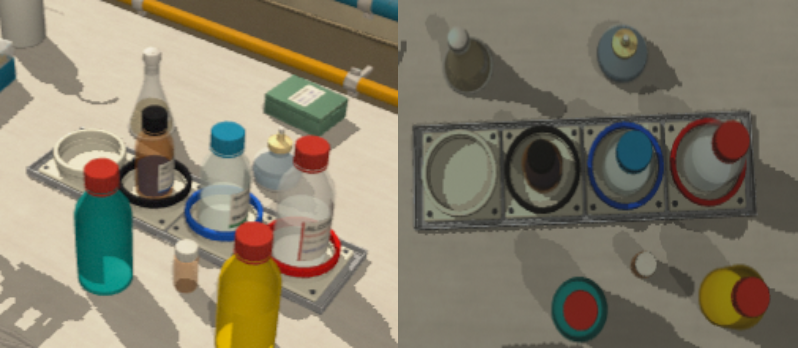

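All three bottles stand upright in their own collars (stain cap at crop (541,155), blue (634,152), red (731,140)). The spare is empty and the bystanders and look-alikes are unmoved.

```bash
python3 -c "
from rig import bot
print(bot.hand_in())"
```

```text
the job is handed in; nothing more can be done
None
```

The three bottles are in their own stations, the white spare station is empty, and the job was handed in at about 32 s of the 115 s allowed.

- **Moves:** I parked the stain bottle in the spare station, then moved ethanol to red, buffer to blue, and stain from the spare to black. I gripped each bottle by its cap and lowered it until the wrist force showed floor contact (at most about 5 N in the readings) before letting go.
- **Last checks:** The final top and scene pictures show all three bottles upright inside the collars of their cap colours. The flask, lamp, vial and both look-alikes look unmoved by eye; I did not re-measure them. In the top picture the blue and red caps are within about 2.5 pixels of where they should be. I checked the black cap only by eye.
- **Disagreement:** My rough collar readings from the scene camera were 4 to 9 mm away from the top and wrist views. The top and wrist views agreed within about 1 mm on the blue collar, so I relied on those. The bottles then lowered into the red, blue and black cups without notable side force.

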